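# Lock the specimen carrier on its loading plate with the ball-lock pin

## Task

Push the round blue specimen carrier across the light grey loading plate, without lifting it off, until it drops flat into the round pocket. Then press in the red thumb button of the ball-lock pin that stands in the carrier's hub, and keep it pressed while you drive the pin down through the carrier and the hole in the plate until its collar sits on the hub; let go so that the button springs out and the balls lock under the plate. Leave the other things where they are.

Things in the scene. Friction and masses are not known exactly. Their poses are not given: they have to be found in the camera images.
- base: fixed dark steel base, two rails on feet, under the loading plate; origin on the table under its centre, z up. The plate clamped on it is light grey metal, 200 (x) x 300 (y) x 10 mm, its flat top 35 mm above the table. It has been shifted on the base by up to 8 mm along x and y and 0.03 rad in yaw, which this pose does not show: see or feel it
- pocket_about (a point): rough centre of the pocket, level with the plate's top, 75 mm from the base's centre along its +y; the true centre is within 8 mm of it in x and in y. The pocket is round with a darker floor, 94 mm across, 4 mm deep, with a 17.5 mm hole through its 6 mm floor, free space below. A carrier pushed over it dips in leading edge first, is stopped by the wall and drops flat
- carrier_center (a point): loose round blue carrier, a disc 90 mm across, 12 mm thick, 0.15 to 0.30 kg, with a hub 36 mm across that rises 14 mm above the disc, and six small windows; this point is on its axis, 6 mm above its underside; z up. It is 41 mm above the table on the plate, 37 mm in the pocket. It starts on the plate's other half (-y of the base)
- pin_collar (a point): loose steel pin, 12 mm across, 57 mm long, upright in the hub; point on its axis at the underside of its collar (30 mm across, 5 mm thick); z up. Four brass balls 36 mm below stand out to 11 mm from the axis; at the start they sit in a groove in the hub and hold the pin until the button is pressed. 40.5 mm above carrier_center at the start, 20 mm when home on the hub
- button_top (a point): centre of the top of the red thumb button, 16 mm across, on top of the pin, 14 mm above pin_collar when out; z up. 60.5 mm above the plate's top at the start and 56.5 mm once the carrier is in the pocket; from there the pin goes down 20.5 mm
- button (a joint): how far the thumb button is pressed into the pin, m: 0 out, 0.005 fully in; a spring pushes it out, 2.4 N at 0 and 6.4 N fully in. The pin goes down freely only with the button nearly fully in (above 0.0043)
- ball_0 (a joint): how far the balls are drawn in, m: 0 out (locked), 0.005 in; it is equal to the button's travel and cannot be moved otherwise
- petri_a: clear petri dish with lid, 56 mm across, 14 mm high, on the far left corner of the top plate (+x, +y); origin under its centre; to be left alone
- hex_key: small L-shaped steel hex key, 28 x 72 x 5 mm, flat on the near left corner of the top plate (-x, +y); origin under its centre; to be left alone
- filter_cube_1: black filter cube with a green window, 37 x 34 x 39 mm, on the table at the left; origin under its centre; to be left alone
- spare_objective: white spare objective standing on the table at the left, 34 mm across, 54 mm high; origin under its centre; to be left alone
- oil_bottle: brown oil bottle with black cap, 27 mm across, 72 mm high, on the table at the right; origin under its centre; to be left alone
- coverslips_2: small tan box, 45 x 59 x 22 mm, on the table at the right; origin under its centre; to be left alone
Mind the look-alikes: they are no part of the job. There is more than one size of the part that bears carrier_center; the job needs the largest.

How it is judged:
On the way, in this order (a step that is already met when the one before it is completed fails the run):
1. the carrier has dropped into the pocket, the pin still up in its hub (z of carrier_center in the frame of base below 0.0402 m and horizontal distance between carrier_center and pocket_about below 0.022 m and z of pin_collar in the frame of carrier_center above 0.035 m), for 0.1 s.
2. the pin is down with its collar on the hub while its button is held in (z of pin_collar in the frame of carrier_center below 0.0225 m and value of joint button above 0.003 m), for 0.1 s.
At the end, for the whole second after the job is handed in: the carrier lies flat in the pocket (4 mm lower than on the plate, within 1.7 mm; tilt under 0.03 rad; within 18 mm of pocket_about), the pin is upright in it with its collar on the hub (within 2.5 mm), its button is out again (within 1 mm) and its balls are spread below the plate, at rest (z of carrier_center in the frame of base between 0.034 and 0.0387 m and angle between carrier_center's own z axis and vertical below 0.03 rad and horizontal distance between carrier_center and pocket_about below 0.018 m and z of pin_collar in the frame of carrier_center below 0.0225 m and value of joint each of button, ball_0 below 0.001 m and angle between pin_collar's own z axis and vertical below 0.1 rad and horizontal distance between pin_collar and carrier_center below 0.004 m and velocity of joint button below 0.01 m/s); the robot touches nothing.
It fails at once if the carrier was lifted more than 9 mm off the plate (z of carrier_center in the frame of base above 0.05 m).
It fails at once if the pin was pulled up out of the hub (z of pin_collar in the frame of carrier_center above 0.05 m).
It fails at once if a bystander (petri dish, hex key, filter cube, objective, oil bottle, small box) was moved by more than 25 mm (distance of any of petri_a, hex_key, filter_cube_1, spare_objective, oil_bottle, coverslips_2 from where it was at the start of the episode above 0.025 m).
It also fails if it takes over 53 s, if anything falls off the work surface, if the arm or the gripper's body presses on something with over 40 N, if the wrist force passes 120 N, or if a joint passes its speed limit or range.

## Robot

A 7-joint arm with a two-finger parallel gripper is mounted at the origin on a cart in front of the work surface, level with it; the furniture and walls round the work are solid. World frame = base frame: x ahead of the robot, y to its left, z up, the work surface at z = 0. Lengths are in m, angles in rad, forces in N, time in s.
With the tool pointing down it reaches from about 0.4 to 0.85 m from the base axis. Payload 10.4 kg.
Tool frame: the origin (TCP) lies midway between the tips of the shut fingers; the grasp point (between the pads) lies 19 mm behind it; z points along the fingers, y is the line along which they close (so a half turn about z gives the same grasp; the last joint's range is limited). The gripper opens to 85 mm and grips with 20 to 120 N. Pads are 22 mm wide; open, the fingers measure 114 mm over their backs; the gripper's body (76 mm by 85 mm) begins 54 mm behind the grasp point. The pads swing forward as they close: fully open they stand 13 mm farther back than shut.
Start: joints at [1.166, 0.332, -0.065, 1.46, 0.022, 1.35, -0.088], TCP at [0.233, -0.58, 0.231] pointing down, gripper open.
Joint ranges: [-2.6, 2.6], [-0.5, 2.12], [-1.47, 1.34], [0.16, 2.42], [-1.27, 4.41], [0.06, 2.06], [-2.6, 2.6]. Speed limits (rad/s): [2.22, 2.22, 2.79, 2.79, 3.14, 3.14, 3.14].

## Interface

Orientations are given as a rotation vector (axis times angle).
In Python, from bench import manip gives the robot as it stands. The module is installed in compiled form; this text tells all that it offers.
- The arm moves only by the shell command python3 -m inch 'ROWS' [FORCE]. ROWS is JSON, a list of rows, each a list of 7 numbers: the finger opening in cm, from 0 to 8.54, then the shift along the world's x, y, z in cm, then the turn, a rotation vector about the world's x, y, z in degrees. A call has 1 to 20 rows; each row is the pose to reach, as a shift and turn from the pose commanded when the call began; what a row does not reach only later rows make up. A row lasts 1/10 s, in which the tool goes at most 50 mm and 8.59 degrees, less where a joint would pass 70% of its speed; a pose out of reach is approached as far as the arm can. A call with a gripper value outside its range is refused whole. The fingers move at their own pace and stop on an object; FORCE is the grip in N (left out, the last holds). Time passes only in rows, so rows that repeat a pose let the fingers close. It gives the time, the measured TCP pose, the force, the opening and the grip force at its end, in the units of the state.
- manip.sense(): the state, without advancing time (a new reading comes with each control period).
- manip.get_image(name): name is "side" or "top" or "wrist"; returns the picture (400x640x3 uint8, red, green, blue); there is no depth.
- manip.camera_params(name): a dict with "mtx" (3x3 intrinsics, pixels), "k1" (the pictures are not rectified: a ray, as slopes to the right and down, at radius r is drawn at 1 + k1 r^2 times it, then the intrinsics apply), "origin" and "attitude" of the camera in the world; the wrist camera has in their place "mount" (4x4, takes a point from camera to tool coordinates, whose origin is the TCP and whose axes are the flange's). Camera axes: x right, y up, looking along -z (the intrinsics and any distortion apply to the point x, -y, -z); pixel columns grow to the right and rows downward; lengths in m; the calibration is good to about 2 mm. A picture is of the moment at which its call begins: read the wrist's pose just before it. camera_params takes no time and is no camera call.
- manip.sign_off(): hands the job in; it is judged then, once.
The state is a dict: "time_s": time; "joint_pos": joint angles; "qvel": joint speeds; "tau": joint torques, N m; "eef_pos": TCP position; "tool_rot": TCP orientation; "ft_force": force on the tool from outside, world axes, zero at the start; "wrist_torque": the same for the moment, N m; "grip_width": opening from 0.0 (shut) to 1.0 (fully open); "finger_force": force on a finger pad.
Only numpy, scipy, OpenCV 4.12 (cv2) and the standard library are available. Lean on these libraries where they do the work, as an engineer would, in place of code of your own. Each camera call takes 0.05 s, during which the arm holds its last target. There are 200 camera calls.

## Working session

There is one attempt and no reset: what is moved stays moved. The work goes in short steps, Python scripts to look and compute and a shell command to move; the robot and the scene stay as the last step left them, time stands still between calls to the robot, and variables do not carry over. Pictures are saved under pics/ and viewed, at most 10 in all, crops included, and the job is handed in when it is done.

```bash
mkdir -p pics; cat > h.py <<'E'
import numpy as np,cv2
from scipy.spatial.transform import Rotation as R
from bench import manip
def cam(name):
    p=manip.camera_params(name);s=manip.sense()
    if 'mount' in p:
        M=np.array(p['mount']);T=np.eye(4);T[:3,:3]=R.from_rotvec(s['tool_rot']).as_matrix();T[:3,3]=s['eef_pos'];W=T@M
    else:
        W=np.eye(4);a=np.array(p['attitude'],float)
        W[:3,:3]=a if a.shape==(3,3) else R.from_rotvec(a).as_matrix() if a.size==3 else R.from_quat(a).as_matrix()
        W[:3,3]=p['origin']
    return p,W
def ray(p,W,uv):
    K=np.array(p['mtx'],float);d=cv2.undistortPoints(np.array([[uv]],float),K,np.array([p['k1'],0,0,0,0],float))[0,0]
    v=W[:3,:3]@np.array([d[0],-d[1],-1]);return W[:3,3],v/np.linalg.norm(v)
def plane(p,W,uv,z):
    o,v=ray(p,W,uv);return o+v*(z-o[2])/v[2]
def meet(a,b):
    (o1,v1),(o2,v2)=a,b
    t=np.linalg.lstsq(np.c_[v1,-v2],o2-o1,rcond=None)[0];q1=o1+t[0]*v1;q2=o2+t[1]*v2
    return (q1+q2)/2,np.linalg.norm(q1-q2)
def snap(name,f):
    pw=cam(name);im=manip.get_image(name);cv2.imwrite('pics/'+f,im[:,:,::-1]);return pw,im
def blobs(im,lo,hi,amin=30):
    m=cv2.inRange(cv2.cvtColor(im,cv2.COLOR_RGB2HSV),np.array(lo),np.array(hi))
    n,l,st,c=cv2.connectedComponentsWithStats(m)
    return [(c[i].round(1).tolist(),st[i].tolist()) for i in range(1,n) if st[i,4]>=amin]
E
python3 - <<'E'
from h import *
s=manip.sense();print(s['eef_pos'],s['tool_rot'],s['ft_force'],s['grip_width'])
for n in['top','side','wrist']:
    pw,im=snap(n,n+'0.png');print(n,pw[0],pw[1].round(3).tolist())
    print('red',blobs(im,(0,130,80),(8,255,255),8),blobs(im,(172,130,80),(180,255,255),8));print('blue',blobs(im,(98,110,50),(125,255,255),60))
a=np.vstack([cv2.imread('pics/top0.png'),cv2.imread('pics/side0.png')]);cv2.imwrite('pics/ts0.png',cv2.resize(a,(480,600),interpolation=cv2.INTER_AREA))
E
```

```text
[ 0.23272532 -0.57965036  0.23054093] [-3.08319036e+00 -5.95870697e-01  5.32292704e-04] [-0.7028044   0.31186322 -0.04170575] 0.9946568787866048
top {'mtx': array([[385.18935011,   0.        , 324.09965214],
       [  0.        , 385.18935011, 203.39842154],
       [  0.        ,   0.        ,   1.        ]]), 'k1': 0.01627636425096266, 'origin': array([ 0.45046017, -0.0215406 ,  1.07529503]), 'attitude': array([ 0.04575052, -0.03870864, -1.57919952])} [[-0.009, 0.999, -0.054, 0.45], [-1.0, -0.009, -0.004, -0.022], [-0.005, 0.054, 0.999, 1.075], [0.0, 0.0, 0.0, 1.0]]
red [([546.9, 169.5], [543, 166, 9, 8, 56]), ([623.7, 188.0], [619, 175, 10, 27, 107]), ([363.5, 182.8], [361, 180, 6, 6, 28])] [([621.4, 194.1], [620, 193, 5, 3, 9])]
blue [([355.9, 52.5], [205, 0, 300, 103, 18169]), ([358.4, 188.4], [347, 170, 30, 31, 277]), ([540.1, 177.9], [536, 174, 9, 8, 60]), ([406.4, 243.9], [396, 233, 22, 23, 249]), ([368.7, 248.5], [358, 238, 23, 23, 232])]
side {'mtx': array([[488.45686936,   0.        , 323.18801187],
       [  0.        , 488.45686936, 193.52707737],
       [  0.        ,   
[... 652 characters left out ...]
15644],
       [  0.        , 311.19989273, 200.32785419],
       [  0.        ,   0.        ,   1.        ]]), 'k1': -0.027595099018297202, 'mount': array([[ 1.05685387e-03,  9.46441141e-01,  3.22874667e-01,
         8.31928488e-02],
       [ 9.99999070e-01, -1.27851754e-03,  4.74452568e-04,
        -1.64339345e-03],
       [ 8.61842354e-04,  3.22873865e-01, -9.46441612e-01,
        -1.43205518e-01],
       [ 0.00000000e+00,  0.00000000e+00,  0.00000000e+00,
         1.00000000e+00]])} [[0.374, 0.878, 0.3, 0.309], [-0.928, 0.354, 0.119, -0.547], [-0.002, -0.323, 0.946, 0.374], [0.0, 0.0, 0.0, 1.0]]
red [([634.7, 19.5], [628, 7, 12, 23, 138])] []
blue [([456.4, 16.4], [439, 4, 36, 25, 481])]
```

View pics/ts0.png

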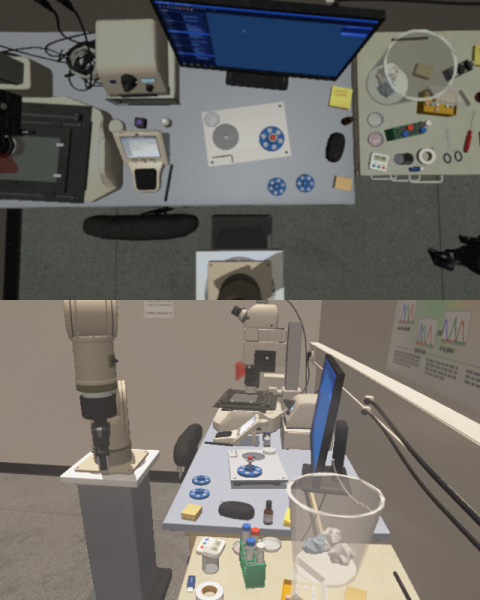

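```bash
python3 - <<'E'
from h import *
t=cam('top');s=cam('side')
print(meet(ray(*t,(363.5,182.8)),ray(*s,(333.3,209.8))))
im=cv2.imread('pics/top0.png')
cv2.imwrite('pics/c0.png',cv2.resize(im[130:280,200:440],(800,500),interpolation=cv2.INTER_CUBIC))
for n,uv,z in[('disc?',(358.4,188.4),.047),('s1',(406.4,243.9),.012),('s2',(368.7,248.5),.012)]: print(n,plane(*t,uv,z))
E
```

```text
(array([ 0.55618315, -0.1186214 ,  0.09296939]), np.float64(0.0020000419913140865))
disc? [ 0.54515111 -0.10936278  0.047     ]
s1 [ 0.39434067 -0.24185757  0.012     ]
s2 [ 0.38259024 -0.1383507   0.012     ]
```

View pics/c0.png

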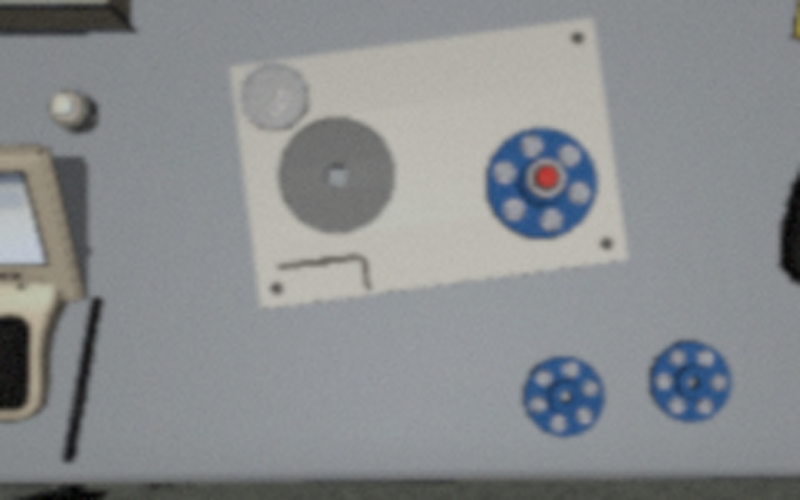

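The red-button carrier is the one on the plate, at top px (362.6, 185), with a disc about 33 px across. The other two blue discs, at (369, 248) and (406, 244), are about 24 px across, have no pin and lie on the table, so they are the look-alikes. The crop confirms the carrier on the plate is the largest. The pocket is at about (301, 182.5).

```bash
python3 - <<'E'
from h import *
t=cam('top');s=manip.sense()
c=lambda u,v:(200+u*.3,130+v*.3)
P=plane(*t,c(337,175),.034);C=plane(*t,c(542,183),.046);Hh=plane(*t,c(338,174),.03)
e=[plane(*t,c(*q),.035)for q in[(232,68),(595,20),(627,258),(262,305)]]
print('pocket',P,'hole',Hh,'carrier',C,'dist',np.linalg.norm((P-C)[:2]),'ang',np.degrees(np.arctan2(*(P-C)[[1,0]])))
print('pocket diam',np.linalg.norm(plane(*t,c(278,175),.035)-plane(*t,c(395,175),.035)),'carrier diam',np.linalg.norm(plane(*t,c(486,183),.047)-plane(*t,c(598,183),.047)))
print('plate',np.round(e,3).tolist(), 'centre',np.mean(e,0))
d=e[0]-e[1];print('yaw of y',np.degrees(np.arctan2(d[1],d[0])),np.linalg.norm(d),np.linalg.norm(e[1]-e[2]))
print('tool y',R.from_rotvec(s['tool_rot']).as_matrix()[:,1], s['eef_pos'],s['time_s'])
E
```

```text
pocket [0.56384828 0.04484288 0.034     ] hole [0.56509775 0.04427532 0.03      ] carrier [ 0.55455519 -0.12082663  0.046     ] dist 0.16592994668640146 ang 86.78940689050334
pocket diam 0.09524187242463024 carrier diam 0.08992662413334133
plate [[0.652, 0.13, 0.035], [0.689, -0.167, 0.035], [0.494, -0.19, 0.035], [0.459, 0.106, 0.035]] centre [ 0.57351254 -0.03015979  0.035     ]
yaw of y 97.04615729805609 0.2994098119976359 0.19636675400244408
tool y [ 0.37263159 -0.92797873 -0.00108405] [ 0.23277496 -0.57973417  0.23070271] 0.15
```

```bash
python3 -m inch '[[6,4,6,0,0,0,-8],[6,8,12,0,0,0,-16],[6,11,16,0,0,0,-25],[6,14,20,0,0,0,-25],[6,17,24,0,0,0,-25],[6,20,28,0,0,0,-25],[6,23,33,0,0,0,-25],[6,26,37,0,0,0,-25],[6,29,41,0,0,0,-25],[6,32,44,0,0,0,-25],[6,32,45.9,0,0,0,-25],[6,32.2,45.9,0,0,0,-25],[6,32.2,45.9,0,0,0,-25],[6,32.2,45.9,0,0,0,-25],[6,32.2,45.9,0,0,0,-25],[6,32.2,45.9,0,0,0,-25]]' 30
python3 - <<'E'
from h import *
pw,im=snap('wrist','w1.png');print(manip.sense()['eef_pos'],pw[1][:3,3])
print('red',blobs(im,(0,130,80),(8,255,255),30));print('blue',blobs(im,(98,110,50),(125,255,255),100))
E
```

```text
time_s: 1.75
eef_pos: [0.5543, -0.1227, 0.2314]
tool_rot: [3.14, -0.09, -0.0]
ft_force: [-0.8, 0.4, 0.3]
grip_width: 0.704
finger_force: 0.0
[ 0.55441943 -0.12239521  0.23138633] [ 0.63677752 -0.12584198  0.37456947]
red [([317.4, 186.5], [310, 179, 16, 16, 165]), ([630.9, 227.0], [628, 224, 7, 7, 36])]
blue [([318.1, 169.6], [278, 132, 81, 81, 2900]), ([425.5, 270.9], [403, 256, 38, 38, 537]), ([342.1, 288.0], [317, 269, 47, 40, 859])]
```

View pics/w1.png

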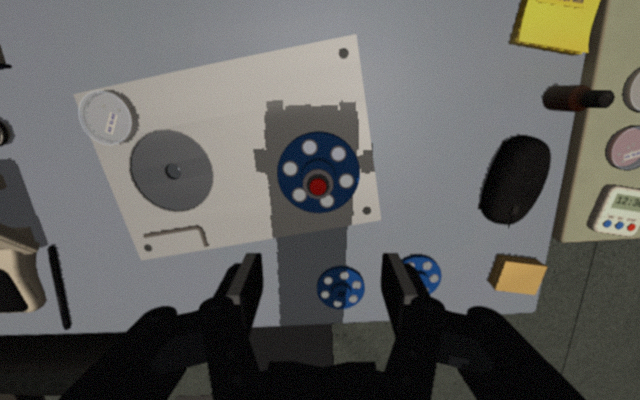

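The wrist view shows the carrier disc at (318.5, 172), the red button at (317.5, 186.5), the pocket at (171.5, 170.5) and its hole at (174, 171). The open fingers are at the bottom.

```bash
python3 - <<'E'
from h import *
w=cam('wrist');t=cam('top')
print('button 2-view',meet(ray(*w,(317.4,186.5)),ray(*t,(363.5,182.8))))
print('btn@.0955',plane(*w,(317.4,186.5),.0955),'disc',plane(*w,(318.5,172),.046))
print('pocket',plane(*w,(171.5,170.5),.034), '2view',meet(ray(*w,(171.5,170.5)),ray(*t,(301.1,182.5))))
E
```

```text
button 2-view (array([ 0.55517931, -0.11772975,  0.09513198]), np.float64(0.0015261637812664032))
btn@.0955 [ 0.55553559 -0.11701804  0.0955    ] disc [ 0.55735387 -0.11767443  0.046     ]
pocket [0.56559089 0.04800022 0.034     ] 2view (array([0.56488467, 0.04561691, 0.03665084]), np.float64(0.0032273227573284455))
```

```bash
python3 -m inch '[[6,0.1,0.3,-4,0,0,0],[6,0.1,0.3,-8,0,0,0],[6,0.1,0.3,-12,0,0,0],[6,0.1,0.3,-15,0,0,0],[6,0.1,0.3,-17,0,0,0],[4.4,0.1,0.3,-17,0,0,0],[4.4,0.1,0.3,-17,0,0,0],[4.4,0.1,0.3,-17,0,0,0],[4.4,0.1,0.3,-17.5,0,0,0],[4.4,0.1,0.3,-18,0,0,0],[4.4,0.1,0.3,-18.2,0,0,0],[4.4,0.1,0.3,-18.2,0,0,0]]' 30
python3 - <<'E'
from h import *
pw,im=snap('side','s2.png')
a=cv2.imread('pics/s2.png')[170:270,240:420];b=cv2.imread('pics/w1.png')
snap('wrist','w2.png');b=cv2.imread('pics/w2.png')[100:400,120:520]
cv2.imwrite('pics/c2.png',np.vstack([cv2.resize(a,(540,300),interpolation=cv2.INTER_CUBIC),cv2.copyMakeBorder(b,0,0,0,140,0)]))
E
```

```text
time_s: 3.0
eef_pos: [0.5556, -0.118, 0.049]
tool_rot: [-3.14, 0.086, 0.001]
ft_force: [0.4, 0.6, -0.5]
grip_width: 0.515
finger_force: 0.0
```

View pics/c2.png

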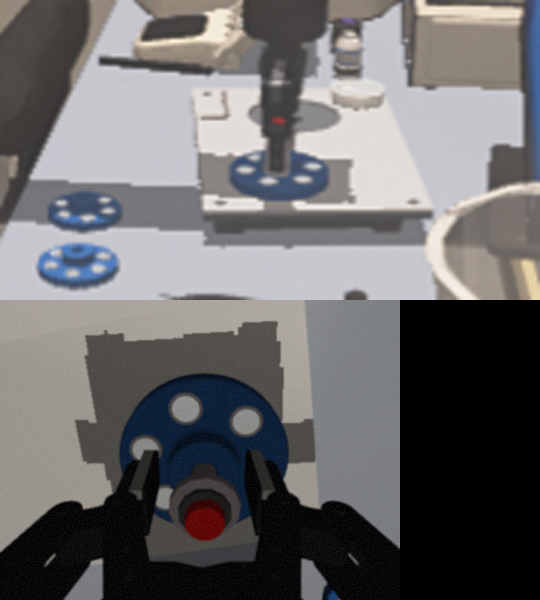

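The fingers straddle the hub with a few mm of clearance each side, and there is no contact force. Next I push.

```bash
python3 -m inch '[[4.4,0,0,-0.3,0,0,0],[4.4,0,0.5,-0.3,0,0,0],[4.4,0.1,1.5,-0.3,0,0,0],[4.4,0.1,2.5,-0.3,0,0,0],[4.4,0.2,3.5,-0.3,0,0,0],[4.4,0.2,4.5,-0.3,0,0,0],[4.4,0.3,5.5,-0.3,0,0,0],[4.4,0.4,6.5,-0.3,0,0,0],[4.4,0.4,7.5,-0.3,0,0,0],[4.4,0.5,8.5,-0.3,0,0,0],[4.4,0.5,9.5,-0.3,0,0,0],[4.4,0.6,10.5,-0.3,0,0,0],[4.4,0.6,11.5,-0.3,0,0,0],[4.4,0.7,12,-0.3,0,0,0],[4.4,0.7,12,-0.3,0,0,0]]'
python3 - <<'E'
from h import *
w,im=snap('wrist','w3.png');print(manip.sense()['eef_pos'],manip.sense()['ft_force'])
r=blobs(im,(0,130,80),(8,255,255),100);print('red',r,plane(*w,r[0][0],.0955))
print('blue',blobs(im,(98,110,30),(125,255,255),100))
E
```

```text
time_s: 4.6
eef_pos: [0.563, 0.0033, 0.0464]
tool_rot: [-3.14, 0.083, -0.0]
ft_force: [-0.7, -0.9, 0.1]
grip_width: 0.519
finger_force: 0.0
[0.56291644 0.00259424 0.04628239] [ 0.11739779 -0.21127475  0.4696603 ]
red [([332.4, 327.4], [313, 311, 40, 34, 875])] [0.5631052  0.00068366 0.0955    ]
blue [([330.6, 230.8], [243, 174, 173, 119, 10761]), ([286.1, 315.1], [274, 306, 25, 19, 188]), ([619.6, 385.3], [590, 366, 50, 34, 923])]
```

View pics/w3.png

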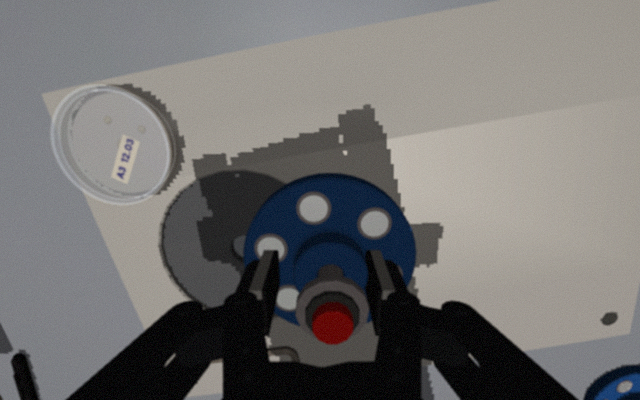

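The carrier follows upright with the pocket ahead, its leading edge already over the rim. I continue slowly.

```bash
python3 -m inch '[[4.4,0,0.5,0,0,0,0],[4.4,0.1,1,0,0,0,0],[4.4,0.1,1.5,0,0,0,0],[4.4,0.1,2,0,0,0,0],[4.4,0.1,2.5,0,0,0,0],[4.4,0.2,3,0,0,0,0],[4.4,0.2,3.5,0,0,0,0],[4.4,0.2,3.8,0,0,0,0],[4.4,0.2,4.1,0,0,0,0],[4.4,0.2,4.4,0,0,0,0],[4.4,0.2,4.6,0,0,0,0],[4.4,0.2,4.6,0,0,0,0]]'
python3 - <<'E'
from h import *
w,im=snap('wrist','w4.png');t,it=snap('top','t4.png')
r=blobs(im,(0,130,80),(8,255,255),100);print('red',r,plane(*w,r[0][0],.0955),plane(*w,r[0][0],.0915))
s,si=snap('side','s4.png');rs=[b for b in blobs(si,(0,130,60),(8,255,255),4) if 300<b[0][0]<370 and 150<b[0][1]<230];print(rs)
if rs: print(meet(ray(*w,r[0][0]),ray(*s,rs[0][0])))
E
```

```text
time_s: 5.85
eef_pos: [0.5649, 0.0485, 0.0464]
tool_rot: [-3.14, 0.085, -0.0]
ft_force: [0.1, -0.0, -0.3]
grip_width: 0.513
finger_force: 0.0
red [([328.4, 325.3], [309, 309, 39, 33, 792])] [0.56604801 0.04733653 0.0955    ] [0.56259182 0.04741598 0.0915    ]
[]
```

View pics/w4.png

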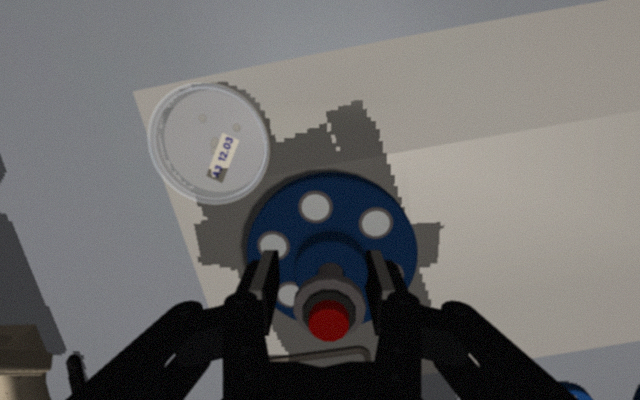

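The disc now covers the pocket. The button blob shrank by about 9% in area, which is what a 4 mm drop gives. I rise clear and measure it with two views.

```bash
python3 -m inch '[[5,0,0,0,0,0,0],[5.5,0,0,1,0,0,0],[5.5,0,0,4,0,0,0],[5.5,0,0,8,0,0,0],[5.5,0,0,11,0,0,0],[5.5,-3,0,12,0,0,0],[5.5,-7,0,12,0,0,0],[5.5,-9,0,12,0,0,0],[5.5,-9,0,12,0,0,0],[5.5,-9,0,12,0,0,0]]'
python3 - <<'E'
from h import *
w,im=snap('wrist','w5.png');s,si=snap('side','s5.png');t,it=snap('top','t5.png')
r=[b for b in blobs(im,(0,130,80),(8,255,255),60)];print('w',r)
rs=[b for b in blobs(si,(0,130,60),(8,255,255),4) if 280<b[0][0]<380 and 150<b[0][1]<230];print('s',rs)
rt=[b for b in blobs(it,(0,130,60),(8,255,255),4) if 280<b[0][0]<330 and 150<b[0][1]<220];print('t',rt)
for n,p,b in(('side',s,rs),('top',t,rt)):
    if b and r: print(n,meet(ray(*w,r[0][0]),ray(*p,b[0][0])))
print(plane(*w,r[0][0],.0915),manip.sense()['eef_pos'])
E
```

```text
time_s: 7.0
eef_pos: [0.4753, 0.0479, 0.1673]
tool_rot: [3.14, -0.086, 0.003]
ft_force: [0.6, 0.2, 0.4]
grip_width: 0.644
finger_force: 0.0
w [([317.7, 84.5], [307, 72, 22, 25, 259])]
s [([338.2, 190.1], [336, 189, 5, 3, 12])]
t []
side (array([0.56516586, 0.04723269, 0.09142691]), np.float64(0.001751389328324726))
[0.56428774 0.04721103 0.0915    ] [0.47566008 0.04808821 0.1665813 ]
```

View pics/w5.png

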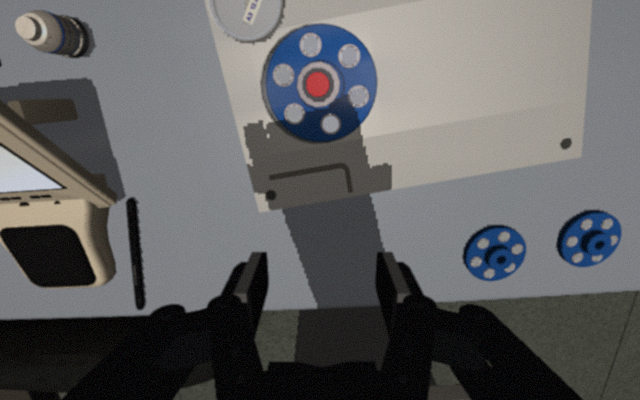

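Two views put the button top at (0.565, 0.047, 0.0914). That is the dropped height of 0.0915, so the carrier is flat in the pocket. Next I shut the fingers and go over the button.

```bash
python3 -m inch '[[0,0,0,0,0,0,0],[0,3,0,0,0,0,0],[0,6,-0.1,0,0,0,0],[0,8.5,-0.1,0,0,0,0],[0,9,-0.1,0,0,0,0],[0,9,-0.1,-2,0,0,0],[0,9,-0.1,-4,0,0,0],[0,9,-0.1,-6,0,0,0],[0,9,-0.1,-6.8,0,0,0],[0,9,-0.1,-6.8,0,0,0],[0,9,-0.1,-6.8,0,0,0]]' 40
python3 - <<'E'
from h import *
s,si=snap('side','s6.png');w,im=snap('wrist','w6.png')
a=si[150:230,270:410,::-1];b=im[180:400,140:500,::-1]
cv2.imwrite('pics/c6.png',np.hstack([cv2.resize(a,(420,240),interpolation=cv2.INTER_CUBIC),cv2.resize(b,(380,240))]))
E
```

```text
time_s: 8.25
eef_pos: [0.5652, 0.0471, 0.0991]
tool_rot: [-3.14, 0.086, -0.001]
ft_force: [-0.5, -0.1, 0.8]
grip_width: -0.003
finger_force: 0.0
```

View pics/c6.png

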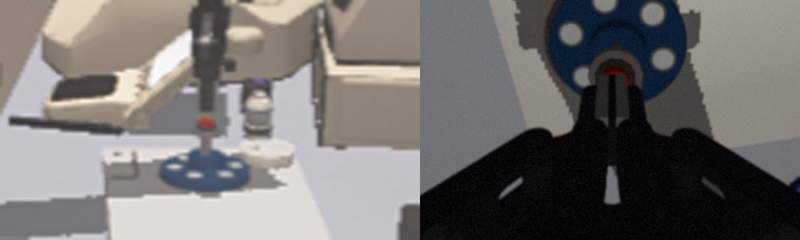

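The shut tips stand over the button, centred. I press down.

```bash
python3 -m inch '[[0,0,0,-0.3,0,0,0],[0,0,0,-0.6,0,0,0],[0,0,0,-0.8,0,0,0],[0,0,0,-1,0,0,0],[0,0,0,-1.2,0,0,0],[0,0,0,-1.3,0,0,0],[0,0,0,-1.3,0,0,0]]'
```

```text
time_s: 9.05
eef_pos: [0.5647, 0.047, 0.0851]
tool_rot: [3.14, -0.086, -0.001]
ft_force: [-0.6, 0.1, 0.7]
grip_width: 0.001
finger_force: 0.5
```

```bash
python3 -m inch '[[0,0,0,-0.3,0,0,0],[0,0,0,-0.6,0,0,0],[0,0,0,-0.9,0,0,0],[0,0,0,-1.2,0,0,0],[0,0,0,-1.5,0,0,0],[0,0,0,-1.7,0,0,0],[0,0,0,-1.8,0,0,0],[0,0,0,-1.9,0,0,0],[0,0,0,-1.9,0,0,0]]'
python3 -c "
from h import *
w,im=snap('wrist','w7.png');s,si=snap('side','s7.png')
print(manip.sense()['ft_force'],manip.sense()['eef_pos'])
a=si[150:230,270:410,::-1];b=im[180:400,140:500,::-1]
cv2.imwrite('pics/c7.png',np.hstack([cv2.resize(a,(420,240),interpolation=cv2.INTER_CUBIC),cv2.resize(b,(380,240))]))"
```

```text
time_s: 9.95
eef_pos: [0.5647, 0.0471, 0.0664]
tool_rot: [3.14, -0.086, -0.001]
ft_force: [-3.0, 0.4, 5.4]
grip_width: -0.002
finger_force: 3.1
[-2.38363278 -0.22795846  5.92534146] [0.56465339 0.04710779 0.06652167]
```

View pics/c7.png

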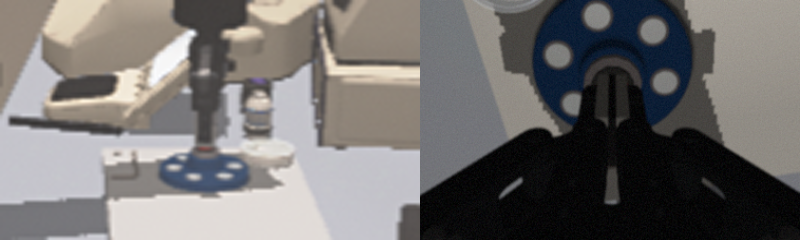

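The pin has gone down with the fingers, and the collar is at the hub with about 6 N on the button. I press slightly more, hold, then let go straight up.

```bash
python3 -m inch '[[0,0,0,-0.1,0,0,0],[0,0,0,-0.15,0,0,0],[0,0,0,-0.15,0,0,0],[0,0,0,-0.15,0,0,0]]'
python3 -m inch '[[0,0,0,0.5,0,0,0],[0,0,0,1.5,0,0,0],[0,0,0,4,0,0,0],[0,0,0,8,0,0,0],[0,-4,0,10,0,0,0],[0,-8,0,10,0,0,0],[0,-9,0,10,0,0,0],[0,-9,0,10,0,0,0],[0,-9,0,10,0,0,0]]'
python3 - <<'E'
from h import *
w,im=snap('wrist','w8.png');s,si=snap('side','s8.png')
r=blobs(im,(0,130,80),(8,255,255),60);print('w',r)
rs=[b for b in blobs(si,(0,120,50),(8,255,255),3) if 310<b[0][0]<370 and 180<b[0][1]<230];print('s',rs)
if r and rs: print(meet(ray(*w,r[0][0]),ray(*s,rs[0][0])))
a=si[160:230,270:410,::-1]
cv2.imwrite('pics/c8.png',np.vstack([cv2.resize(a,(640,320),interpolation=cv2.INTER_CUBIC),im[:260,:,::-1]]))
E
```

```text
time_s: 10.45
eef_pos: [0.5648, 0.0471, 0.066]
tool_rot: [3.14, -0.086, 0.0]
ft_force: [-7.9, -0.9, 15.0]
grip_width: -0.001
finger_force: 7.9
time_s: 11.35
eef_pos: [0.4757, 0.0468, 0.1651]
tool_rot: [3.14, -0.086, 0.002]
ft_force: [0.1, 0.2, 0.3]
grip_width: 0.004
finger_force: 0.0
w [([315.4, 86.4], [305, 75, 20, 22, 136])]
s [([338.1, 197.3], [336, 196, 5, 4, 11])]
(array([0.56529239, 0.04817052, 0.06823091]), np.float64(0.002567398319582118))
```

View pics/c8.png

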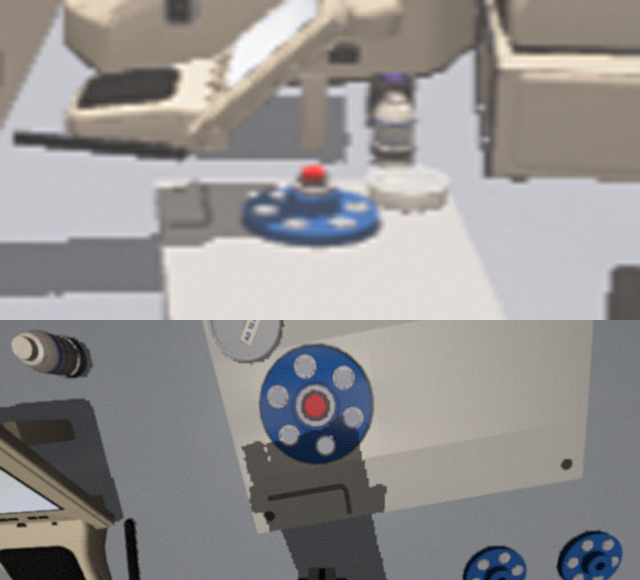

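The collar sits on the hub and the red button has sprung out. Its measured top is 0.068, against 0.071 expected when out and 0.066 pressed; the side view clearly shows it standing proud. The 15 N push bottomed out at the home height. Handing in.

```bash
python3 -c "
from bench import manip
print(manip.sign_off())"
```

```text
the job is handed in; nothing more can be done
None
```

I handed in the job, with no verdict shown: the carrier is flat in the pocket, the pin is down on the hub and the button looked sprung out, but I couldn't see the balls locked under the plate.

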